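Clamp a specimen slide on the inspection stage

ROBOT

A 6-joint arm with a two-finger parallel gripper is mounted at the origin on the work surface. World frame = base frame: x ahead of the robot, y to its left, z up, the work surface at z = 0. Lengths are in m, angles in degrees, forces in N, time in s.
With the tool pointing down it reaches from about 0.4 to 0.825 m from the base axis. Payload 7 kg.
Tool frame: the origin (TCP) lies on the centre line of the jaws, within the pads' length; the fingertips stand 19 mm ahead of it and the grasp point (between the pads) is the TCP; z points along the fingers, y is the line along which they close (so a half turn about z gives the same grasp; the last joint's range is limited). The gripper opens to 88 mm and grips with 3 to 60 N. Pads are 19 mm wide; open, the fingers measure 130 mm over their backs; the gripper's body (78 mm by 193 mm) begins 47 mm behind the grasp point.
Start: joints at [91.851, 20.546, 0.682, 0, -70.136, -16.507], TCP at [0.171, 0.653, 0.246] pointing down, gripper open.
Joint ranges: [-176.03, 176.03], [-82.01, 121.73], [-58.28, 71.71], [-173.87, 95.51], [-174.79, -0.11], [-173.66, 173.66]. Speed limits (degrees/s): [136.94, 136.94, 172.46, 180, 180, 180].

INTERFACE

Orientations are given as [roll, pitch, yaw] about the fixed x, y, z axes, in that order (R = Rz(yaw) Ry(pitch) Rx(roll)).
In Python, from plant import get_state, capture, close_job gives the robot as it stands.
- The arm moves only by the tool apply_moves, never from a script. Its argument "targets" is a list of rows, each a list of 7 numbers: the opening, from 0 (shut) to 1 (fully open), then the shift along the tool's x, y, z normalised to -1 to 1, where 1 is 1000 mm, then the turn, a rotation vector about the tool's x, y, z normalised to -1 to 1, where 1 is 90 degrees. In form: [[claw, tx, ty, tz, ax, ay, az], ...]. A call has 1 to 20 rows; each row shifts and turns the commanded pose from where the row before left it, along the tool's axes as they then stand; what a row does not reach is not made up. A row lasts 1/12 s, in which the tool goes at most 41.7 mm and 7.16 degrees, less where a joint would pass 70% of its speed; a pose out of reach is approached as far as the arm can. A call with a number of a shift or a turn outside -1 to 1 is refused whole. A call with a gripper value outside its range is refused whole. The fingers move at their own pace and stop on an object; "newtons" is the grip in N (left out, the last holds). Time passes only in rows, so rows that do not move let the fingers close. It gives the time, the measured TCP pose, the force, the opening and the grip force at its end, in the units of the state.
- get_state(): the state, without advancing time (a new reading comes with each control period).
- capture(name): name is "scene" or "top" or "wrist"; returns a dict with "frame" (384x512x3 uint8, red, green, blue), "range_z" (384x512 float32, m along the optical axis (not along the pixel's ray), 0 where there is no reading), "camera_matrix" (3x3 intrinsics, pixels), "T" (4x4, takes a point from camera to world coordinates). Camera axes: x right, y down, z forward; pixel columns grow to the right and rows downward; lengths in m; the calibration is good to about 2 mm. A picture is of the moment at which its call begins.
- close_job(): hands the job in; it is judged then, once.
The state is a dict: "time_s": time; "joints": joint angles; "qd": joint speeds; "joint_torque": joint torques, N m; "tcp_pos": TCP position; "eef_rot": TCP orientation; "contact_force": force on the tool from outside, world axes, zero at the start; "moment": the same for the moment, N m; "gripper_width": finger opening in m; "gripper_force": force on a finger pad.
Only numpy, scipy, OpenCV 4.12 (cv2) and the standard library are available. Lean on these libraries where they do the work, as an engineer would, in place of code of your own. Each camera call takes 0.05 s, during which the arm holds its last target. There are 200 camera calls.

TASK

Draw the curved spring arm of the white inspection stage back by its post until it stays back by itself, then set the specimen slide flat on the stage against the end stop and slide it under the lip of the fixed edge until it bears squarely against that edge. Then push the arm forward so that it springs shut against the slide, and leave the slide clamped there. Be gentle, the specimens are brittle: never press the slide or the stage hard, and leave the other things on the table where they are.

Things in the scene. Friction and masses are not known exactly. Their poses are not given: they have to be found in the camera images.
- holder: White inspection stage: flat block fixed to the table, its top (the stage) 25 mm above the table. Origin at table level; z up, x towards the fixed edge, y along it. The block spans x -94 to +70 mm, y -112 to +92 mm. The curved spring arm is opposite the fixed edge. Pressing any part of stage or arm with the fingers above 30 N is too hard.
- track: Slots that carry the fixed edge, an aluminium rail 100 mm long (y), 12 mm thick, locked by two screws. Origin at stage level (holder x +40 mm, y 0), axes as the holder: mean place of the rail's inner face. The rail is locked up to 6 mm nearer or farther in x; this is not measured: feel for it. Its lip overhangs the slide by 4 mm, underside 10.5 mm, top 14 mm above the stage.
- stop (a point): Middle of the end stop's inner face, at stage level (holder x +15 mm, y -38 mm). The end stop is a low aluminium bar, 34 mm long in x, 12 mm thick, 10 mm high, no lip. Axes as the holder.
- hinge (a point): Pivot of the curved arm, on the stage surface (holder x -30 mm, y -85 mm). The pivot axis is vertical. Axes as the holder.
- post (a point): Upright steel post, 12 mm diameter, at the free end of the curved arm, up to 45 mm above the stage; this point is on its axis 30 mm above the stage. With the arm at 0 it stands +12 mm in x and +102 mm in y from the pivot (holder axes). The curved arm is a round steel bar 8 mm thick, its top 9 mm above the stage.
- clip (a joint): Arm angle (rad): 0 fully forward (empty), 0.05 to 0.20 pressing on a seated slide, 0.55 at the hard stop. Grows anticlockwise from above, away from the fixed edge. Over-centre spring: below 0.30 driven forward (5 N at the post at 0, 3 to 5 N on a seated slide), above 0.30 driven back to the stop and stays (4.5 N at the post). Damped: quick moves add a few N.
- seat (a point): Mean place, on the stage surface, of the centre of the slide's underside when seated (holder x +15 mm, y 0, 25 mm above the table). y is true; the true x is up to 6 mm nearer or farther, as the fixed edge is locked. Axes as the holder: +x to the fixed edge, -y to the end stop.
- slide_mid (a point): Centre of the specimen slide, 21 mm above its underside. Aluminium plate 50 mm (x) x 76 mm (y) x 8 mm with copper scales at both ends and an upright grip bar on its middle: 12 mm thick (x), 40 mm long (y), top 42 mm above the underside. About 120 g; it lies loose on the table, plate down. Either way round is right; its 76 mm side goes along the fixed edge.
- slide: The same specimen slide; origin at the centre of its underside, axes as above. Pressing it above 25 N against the stage, its edges or the arm cracks the specimens.
- ringbox: Bystander: small open black box, 55 x 75 x 26 mm.
- weight: Bystander: brass weight, 44 mm diameter, 44 mm high.
- brush: Bystander: a small hand brush.
- tape: Bystander: roll of paper tape, 80 mm diameter, 24 mm high.
- jar: Bystander: jar 56 mm diameter, 75 mm high.
- scales: Bystander: flat piece of armour with copper scales, 90 x 130 x 9 mm.
Mind the look-alikes: they are no part of the job. What is shaped like the slide but red or yellow is not meant.

How it is judged (in metres and radians):
On the way, in this order (a step that is already met when the one before it is completed fails the run):
1. the arm is drawn back past its centre and stays there, slide still off the stage (value of joint clip above 0.45 rad and horizontal distance between slide and seat above 0.06 m), for 0.2 s.
2. with the arm still back, the slide lies flat on the stage, touching the end stop (within 1.5 mm) and bearing squarely against the fixed edge (value of joint clip above 0.45 rad and contact force between slide and track above 1 N and y of slide in the frame of seat between -0.0015 and 0.0015 m and z of slide in the frame of seat below 0.0015 m and angle between the x axis of slide and the x axis of seat, either way round below 0.03 rad), for 0.1 s.
At the end, for the whole second after the job is handed in: The slide lies flat on the stage at rest, touching the end stop (within 1.5 mm), square (within 0.03 rad) and pressed against the fixed edge (over 1 N) by the arm, which has sprung shut against it (arm angle between 0.03 and 0.23) (value of joint clip between 0.03 and 0.23 rad and contact force between slide and track above 1 N and y of slide in the frame of seat between -0.0015 and 0.0015 m and z of slide in the frame of seat below 0.0015 m and angle between the x axis of slide and the x axis of seat, either way round below 0.03 rad and linear speed of slide below 0.01 m/s).
It fails at once if the slide is pressed against the stage, its edges or the arm with more than 25 N (contact force between slide and holder above 25 N).
It fails at once if the fingers press on the stage or its arm with more than 30 N (contact force between the fingers and holder above 30 N).
It fails at once if a bystander is moved by more than 20 mm (distance of any of ringbox, weight, brush, tape, jar, scales from where it was at the start of the episode above 0.02 m).
It also fails if it takes over 72 s, if anything falls off the work surface, if the arm or the gripper's body presses on something with over 40 N, if the wrist force passes 120 N, or if a joint passes its speed limit or range.

## Working session

There is one attempt and no reset: what is moved stays moved. The work goes in short steps, Python scripts to look and compute and a tool call to move; the robot and the scene stay as the last step left them, time stands still between calls to the robot, and variables do not carry over. Pictures are saved under pics/ and viewed, at most 10 in all, crops included, and the job is handed in when it is done.

Besides the shell and the picture viewer there is one more tool, called after "Call:" as a command line: name --pt "numbers of a row" for each row, then --argument value for the rest. apply_moves: Moves the arm, as the interface text tells. Scaled input: -1 to 1 covers 1000 mm each way for a shift and 90 degrees each way for a turn. Its arguments: {"type":"object","properties":{"targets":{"type":"array","items":{"type":"array","items":{"type":"number"}}},"newtons":{"type":"number"}},"required":["targets"]}

```bash
mkdir -p pics; ls; python3 - <<'E'
from plant import get_state,capture
import cv2,numpy as np
print(get_state())
for n in("scene","top"):
    c=capture(n); np.savez(f"pics/{n}0.npz",**c)
    cv2.imwrite(f"pics/{n}0.png",cv2.cvtColor(c["frame"],cv2.COLOR_RGB2BGR)); print(n,c["camera_matrix"],c["T"])
E
```

```text
pics
{'time_s': 0.0, 'joints': array([ 9.18495538e+01,  2.05899157e+01,  6.35248841e-01, -2.07858134e-02,
       -7.01372186e+01, -1.65064545e+01]), 'qd': array([ 0.03477795,  0.03064893, -0.00772075,  0.04003161,  0.06046459,
        0.02156629]), 'joint_torque': array([-7.98453984e-04, -5.82710838e+01,  2.93055135e+01,  6.99728161e+00,
        6.98360396e-03, -1.62211750e-04]), 'tcp_pos': array([0.17070409, 0.65258559, 0.24464894]), 'eef_rot': array([ 1.79906349e+02, -7.37444016e-03, -1.46639727e+01]), 'contact_force': array([-0.73349137, -0.96126136, -0.77381978]), 'moment': array([0.06104549, 0.00079301, 0.00397644]), 'gripper_force': 0.0, 'gripper_width': 0.08767129976063816}
scene [[370.53674356   0.         255.96709769]
 [  0.         370.53674356 194.76879548]
 [  0.           0.           1.        ]] [[ 0.77110857  0.47838001 -0.42017157  1.02998892]
 [ 0.63670213 -0.58081866  0.50720812 -0.50543137]
 [-0.00140527 -0.65863666 -0.75245982  0.86134017]
 [ 0.          0.          0.          1.        ]]
top [[484.02928908   0.         249.5565177 ]
 [  0.         484.02928908 189.50326633]
 [  0.           0.           1.        ]] [[-0.00376098 -0.98996146  0.14128751  0.3291792 ]
 [-0.99997353  0.00284311 -0.00669781  0.06051051]
 [ 0.00622888 -0.14130896 -0.98994595  1.58627797]
 [ 0.          0.          0.          1.        ]]
```

View pics/scene0.png

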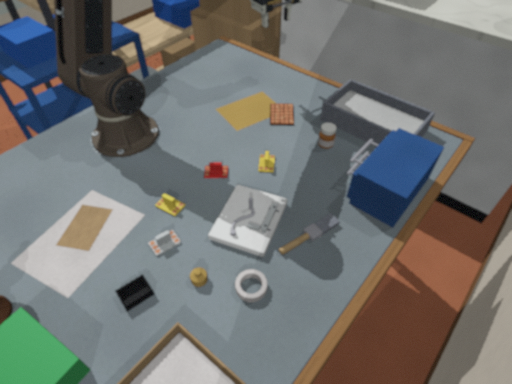

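View pics/top0.png

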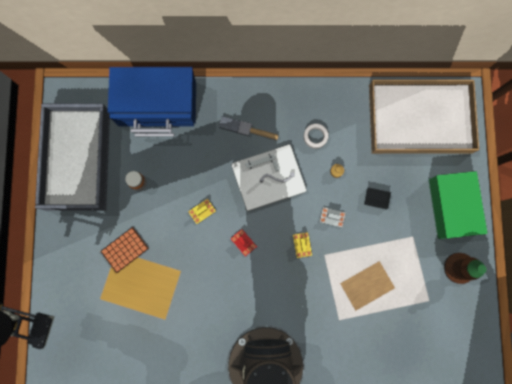

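The scene shows the slide-shaped things at scene px (164,242), silver with copper ends; (216,170), red; (169,204) and (266,162), yellow. In the top view they are at (333,216), (243,242), (303,245) and (202,211). Only the silver one at top (333,216) fits the description. The stage is at top (268,177). I'll confirm both in one enlarged crop.

```bash
cat > h.py <<'E'
import numpy as np,cv2
def ray(c,px,z):
    """pixel -> world point on the plane at height z"""
    K,T=c["camera_matrix"],c["T"]; d=T[:3,:3]@np.linalg.solve(K,[px[0],px[1],1.]); o=T[:3,3]
    return o+d*(z-o[2])/d[2]
def cloud(c):
    K,T,r=c["camera_matrix"],c["T"],c["range_z"]; v,u=np.indices(r.shape)
    p=np.stack([(u-K[0,2])/K[0,0]*r,(v-K[1,2])/K[1,1]*r,r],-1)@T[:3,:3].T+T[:3,3]
    p[r==0]=np.nan; return p
E
python3 - <<'E'
from h import *
c=dict(np.load("pics/top0.npz")); f=cv2.cvtColor(c["frame"],cv2.COLOR_RGB2BGR)
cv2.imwrite("pics/crop1.png",cv2.resize(f[125:245,215:365],None,fx=5,fy=5,interpolation=cv2.INTER_CUBIC))
P=cloud(c); z=P[...,2]
h=cv2.cvtColor(f,cv2.COLOR_BGR2HSV)
# stage: white & high
for name,m in {"stage":(abs(z-.025)<.006),"slide":(z>.004)}.items():
    x0,x1,y0,y1=(220,320,130,220) if name=="stage" else (312,352,200,232)
    mm=np.zeros(z.shape,np.uint8); mm[y0:y1,x0:x1]=m[y0:y1,x0:x1]
    n,l,s,ce=cv2.connectedComponentsWithStats(mm); k=1+s[1:,4].argmax(); q=P[l==k]
    r=cv2.minAreaRect(q[:,:2].astype(np.float32)*1000); print(name,s[k],r,np.nanmedian(q[:,2]),np.nanmax(q[:,2]))
    print(cv2.boxPoints(r))
print(ray(c,(333,216),.008))
E
```

```text
stage [ 231  145   75   66 2572] ((594.2000122070312, -11.415695190429688), (165.5072784423828, 205.0933837890625), 18.28376007080078) 0.025292793999020957 0.030981140481229907
[[ 483.45297    59.992126]
 [ 547.79553  -134.74701 ]
 [ 704.947     -82.82352 ]
 [ 640.6045    111.91562 ]]
slide [319 207  28  20 342] ((463.4822692871094, -222.76617431640625), (86.87298583984375, 53.673519134521484), 78.17146301269531) 0.009644116048132423 0.04818090092823302
[[ 428.31158 -259.7792 ]
 [ 480.8454  -270.7814 ]
 [ 498.65295 -185.75314]
 [ 446.11914 -174.75095]]
[ 0.46608048 -0.22285371  0.008     ]
```

View pics/crop1.png

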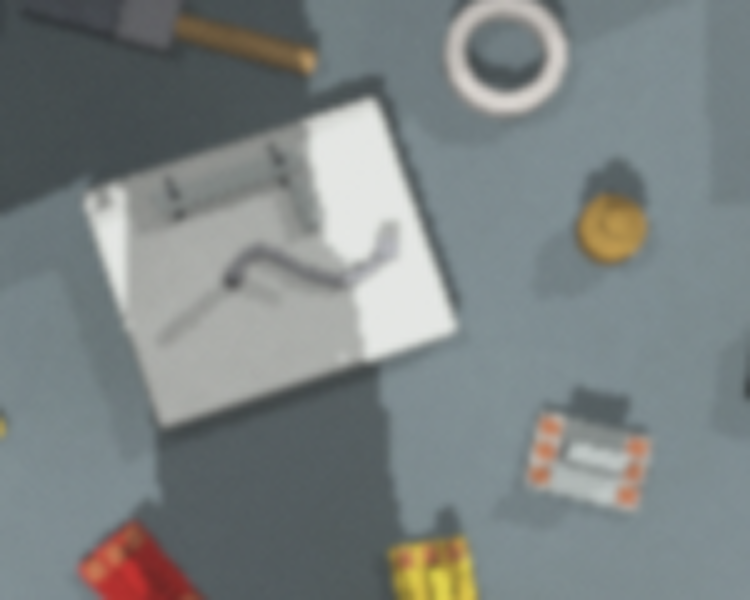

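The crop confirms it: the silver plate with copper ends and a bright grip bar is at crop (590,455), which is the slide. The red one at (140,560) and the yellow one at (430,570) are decoys. On the stage, the rail is at crop (230,170), the end stop at (300,205), the post at (235,275) and the hinge at (390,240). The holder is at about (0.602, 0.002) with yaw 18.3°. Next I move above the post, turning first and then translating.

Call:
apply_moves --pt "1 0 0 0 0 0 0.0792" --pt "1 0 0 0 0 0 0.0792" --pt "1 0 0 0 0 0 0.0792" --pt "1 0 0 0 0 0 0.0792" --pt "1 0 0 0 0 0 0.0792" --pt "1 0 0 0 0 0 0.0792" --pt "1 0 0 0 0 0 0.0792" --pt "1 0 0 0 0 0 0.0792"

```text
time_s: 0.77
tcp_pos: [0.1707, 0.6528, 0.245]
eef_rot: [180.0, -0.1, -72.0]
contact_force: [0.3, 0.2, -0.4]
gripper_width: 0.0876
gripper_force: 0.0
```

Call:
apply_moves --pt "1 0.0368 -0.0094 0 0 0 0" --pt "1 0.0368 -0.0094 0 0 0 0" --pt "1 0.0368 -0.0094 0 0 0 0" --pt "1 0.0368 -0.0094 0 0 0 0" --pt "1 0.0368 -0.0094 0 0 0 0" --pt "1 0.0368 -0.0094 0 0 0 0" --pt "1 0.0368 -0.0094 0 0 0 0" --pt "1 0.0368 -0.0094 0 0 0 0" --pt "1 0.0368 -0.0094 0 0 0 0" --pt "1 0.0368 -0.0094 0 0 0 0" --pt "1 0.0368 -0.0094 0 0 0 0" --pt "1 0.0368 -0.0094 0 0 0 0" --pt "1 0.0368 -0.0094 0 0 0 0" --pt "1 0.0368 -0.0094 0 0 0 0" --pt "1 0.0368 -0.0094 0 0 0 0" --pt "1 0.0368 -0.0094 0 0 0 0" --pt "1 0.0368 -0.0094 0 0 0 0" --pt "1 0.0368 -0.0094 0 0 0 0" --pt "1 0.0368 -0.0094 0 0 0 0" --pt "0.4 0.0368 -0.0094 0 0 0 0" --newtons 40

```text
time_s: 2.43
tcp_pos: [0.5811, 0.0116, 0.2453]
eef_rot: [180.0, 0.0, -71.7]
contact_force: [1.2, 1.5, 0.2]
gripper_width: 0.0843
gripper_force: 0.0
```

```bash
python3 - <<'E'
from plant import get_state,capture
from h import *
s=get_state(); print(s["time_s"],s["tcp_pos"],s["eef_rot"],s["gripper_width"],s["joints"])
c=capture("wrist"); np.savez("pics/w1.npz",**c)
cv2.imwrite("pics/w1.png",cv2.cvtColor(c["frame"],cv2.COLOR_RGB2BGR)); print(c["T"],c["camera_matrix"])
E
```

```text
2.4333 [0.58112165 0.01155003 0.2453415 ] [ 1.79980186e+02  9.69253001e-03 -7.16826632e+01] 0.08432512356372564 [ 2.03997556e+01  1.17979055e+01 -1.14884942e+01 -1.13273013e-02
 -6.67330492e+01 -2.07794090e+00]
[[-9.49112618e-01 -3.00874888e-01 -9.30566541e-02  6.06047618e-01]
 [-3.14936571e-01  9.07148367e-01  2.79099974e-01 -6.36381076e-02]
 [ 4.42018323e-04  2.94204250e-01 -9.55742467e-01  3.84314389e-01]
 [ 0.00000000e+00  0.00000000e+00  0.00000000e+00  1.00000000e+00]] [[293.46855028   0.         258.48602954]
 [  0.         293.46855028 194.81636461]
 [  0.           0.           1.        ]]
```

View pics/w1.png

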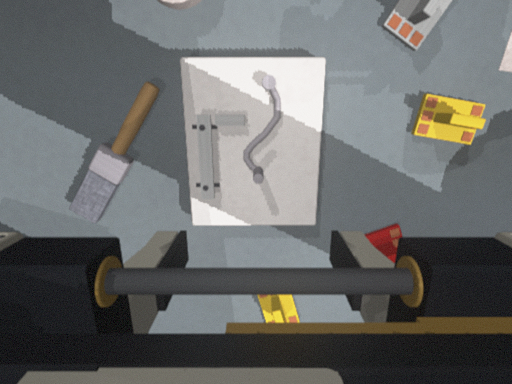

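The wrist view shows the stage, corners at about (182,58), (326,58), (317,223) and (192,223). The post is at (258,174), the hinge at (267,82), the rail at (206,155), the end stop at (231,119), and part of the slide shows at (420,20). Next I measure these.

```bash
python3 - <<'E'
from h import *
c=dict(np.load("pics/w1.npz")); f=c["frame"].astype(int); P=cloud(c); z=P[...,2]
z[232:]=np.nan
def rect(m,n):
    m=np.nan_to_num(m).astype(np.uint8); k,l,s,_=cv2.connectedComponentsWithStats(m); k=1+s[1:,4].argmax(); q=P[l==k]
    print(n,s[k],np.nanmedian(q,0).round(4),"zmax",np.nanmax(q[:,2]).round(4)); return l==k
win=np.zeros(z.shape,bool); win[45:232,170:335]=1
m=rect(win&(z>.018),"stage")
# colour-edge outline on the z=.025 plane
g=c["frame"]; 
cn=max(cv2.findContours(m.astype(np.uint8),0,1)[0],key=cv2.contourArea)
for nm,pts in(("ray",np.array([ray(c,p[0],.025)[:2] for p in cn])),("cloud",P[m&(abs(z-.025)<.005)][:,:2])):
    r=cv2.minAreaRect((pts*1000).astype(np.float32)); print(nm,r,cv2.boxPoints(r).round(1).tolist())
w2=np.zeros(z.shape,bool); w2[150:190,240:275]=1
m=rect(w2&(z>.055),"post"); v,u=np.nonzero(m); print(u.min(),u.max(),v.min(),v.max())
w3=np.zeros(z.shape,bool); w3[105:205,185:225]=1
m=rect(w3&(z>.034)&(z<.05),"rail"); r=cv2.minAreaRect((P[m][:,:2]*1000).astype(np.float32)); print(r)
w4=np.zeros(z.shape,bool); w4[108:130,219:250]=1
m=rect(w4&(z>.031)&(z<.04),"stop"); print(cv2.minAreaRect((P[m][:,:2]*1000).astype(np.float32)))
E
```

```text
stage [  180    57   146   168 22565] [ 0.5992 -0.0258  0.0248] zmax 0.071
ray ((596.4940185546875, -14.027534484863281), (163.50511169433594, 201.93124389648438), 18.419309616088867) [[487.0, 55.900001525878906], [550.7999877929688, -135.6999969482422], [706.0, -84.0], [642.2000122070312, 107.5999984741211]]
cloud ((596.5380859375, -13.792991638183594), (165.46282958984375, 203.1286163330078), 18.28765296936035) [[486.1000061035156, 56.70000076293945], [549.9000244140625, -136.1999969482422], [707.0, -84.30000305175781], [643.2000122070312, 108.5999984741211]]
post [253 170  11  14 112] [0.5828 0.0086 0.0693] zmax 0.071
253 263 170 183
rail [ 196  115   19   84 1170] [0.6473 0.0108 0.0388] zmax 0.0419
((646.70361328125, 14.212684631347656), (16.61189079284668, 99.43072509765625), 18.5910701751709)
stop [219 115  26  10 257] [ 0.6303 -0.0381  0.0347] zmax 0.0366
((630.4508056640625, -38.039302825927734), (29.21051597595215, 10.168807029724121), 18.46681022644043)
```

Call:
apply_moves --pt "0.4 0.002 0 0 0 0 0" --pt "0.4 0 0 0.03 0 0 0" --pt "0.4 0 0 0.03 0 0 0" --pt "0.4 0 0 0.03 0 0 0" --pt "0.4 0 0 0.03 0 0 0" --pt "0.4 0 0 0.02 0 0 0" --pt "0.4 0 0 0.02 0 0 0" --pt "0.4 0 0 0.01 0 0 0" --pt "0.4 0 0 0.01 0 0 0" --pt "0.4 0 0 0 0 0 0" --pt "0.4 0 0 0 0 0 0"

```text
time_s: 3.4
tcp_pos: [0.5814, 0.0118, 0.0659]
eef_rot: [180.0, -0.0, -71.6]
contact_force: [-0.1, -0.1, 1.0]
gripper_width: 0.0348
gripper_force: 0.0
```

Call:
apply_moves --pt "0.4 0 0.003 0 0 0 0" --pt "0.4 0 0.003 0 0 0 0" --pt "0.4 0 0.003 0 0 0 0" --pt "0.4 0 0.003 0 0 0 0" --pt "0.4 0 0.003 0 0 0 0" --pt "0.4 0 0.003 0 0 0 0" --pt "0.4 0 0.003 0 0 0 0" --pt "0.4 0 0.003 0 0 0 0" --pt "0.4 0 0.003 0 0 0 0"

```text
time_s: 4.15
tcp_pos: [0.5573, 0.0041, 0.0666]
eef_rot: [-179.7, 0.0, -71.6]
contact_force: [3.9, 4.0, -1.2]
gripper_width: 0.0353
gripper_force: 2.1
```

Call:
apply_moves --pt "0.4 0 0.003 0 0 0 0" --pt "0.4 0 0.003 0 0 0 0" --pt "0.4 0 0.003 0 0 0 0" --pt "0.4 0 0.003 0 0 0 0" --pt "0.4 0 0.003 0 0 0 0" --pt "0.4 0 0.003 0 0 0 0" --pt "0.4 0 0.003 0 0 0 0" --pt "0.4 0 0.003 0 0 0 0" --pt "0.4 0 0.003 0 0 0 0" --pt "0.4 0 0.003 0 0 0 0" --pt "0.4 0 0.003 0 0 0 0" --pt "0.4 0 0.002 0 0 0 0" --pt "0.4 0 0 0 0 0 0" --pt "0.4 0 0 0 0 0 0"

```text
time_s: 5.32
tcp_pos: [0.5224, -0.008, 0.0656]
eef_rot: [-180.0, -0.0, -71.7]
contact_force: [0.8, 0.2, 0.9]
gripper_width: 0.0349
gripper_force: 0.0
```

Call:
apply_moves --pt "0.4 0 0 -0.02 0 0 0" --pt "0.4 0 0 -0.03 0 0 0" --pt "0.4 0 0 -0.04 0 0 0" --pt "0.4 0 0 -0.04 0 0 0" --pt "0.4 0 0 -0.03 0 0 0" --pt "0.4 0 0 -0.02 0 0 0" --pt "0.4 0 0 0 0 0 0"

```text
time_s: 5.9
tcp_pos: [0.5248, -0.0076, 0.2509]
eef_rot: [-179.5, -0.1, -71.6]
contact_force: [1.2, 0.5, -0.4]
gripper_width: 0.0352
gripper_force: 0.0
```

```bash
python3 - <<'E'
from plant import get_state,capture
from h import *
s=get_state(); print(s["time_s"],s["tcp_pos"],s["eef_rot"],s["gripper_width"],s["contact_force"])
c=capture("wrist"); np.savez("pics/w2.npz",**c)
P=cloud(c); z=P[...,2]; z[:,:][232:]=np.nan
m=(z>.055)&(z<.08); k,l,st,_=cv2.connectedComponentsWithStats(m.astype(np.uint8))
for i in range(1,k):
    if st[i,4]>30: print(st[i],np.nanmedian(P[l==i],0))
E
```

```text
5.9 [ 0.5248323  -0.00762958  0.25088236] [-1.79512204e+02 -6.56621786e-02 -7.16424545e+01] 0.03524880063794874 [ 1.21786708  0.52244952 -0.40829992]
[251 163  10  12 107] [ 0.53288392 -0.01687548  0.06945603]
```

Call:
apply_moves --pt "0.5 0 0 0 0 0 0.0667" --pt "0.5 0 0 0 0 0 0.0667" --pt "0.5 0 0 0 0 0 0.0667" --pt "0.5 0 0 0 0 0 0.0667" --pt "0.5 0 0 0 0 0 0.0667" --pt "0.5 0.0318 0.002 0 0 0 0" --pt "0.5 0.0318 0.002 0 0 0 0" --pt "0.5 0.0318 0.002 0 0 0 0" --pt "0.5 0.0318 0.002 0 0 0 0" --pt "0.5 0.0318 0.002 0 0 0 0" --pt "0.5 0.0318 0.002 0 0 0 0" --pt "0.5 0.0318 0.002 0 0 0 0" --pt "0.5 0 0 0 0 0 0" --pt "0.5 0 0 0 0 0 0"

```text
time_s: 7.12
tcp_pos: [0.4625, -0.2244, 0.2443]
eef_rot: [179.9, -0.0, -101.9]
contact_force: [-0.0, 0.0, -0.2]
gripper_width: 0.0439
gripper_force: 0.0
```

```bash
python3 - <<'E'
from plant import get_state,capture
from h import *
s=get_state(); print(s["time_s"],s["tcp_pos"],s["eef_rot"],s["gripper_width"],s["contact_force"])
c=capture("wrist"); np.savez("pics/w3.npz",**c)
cv2.imwrite("pics/w3.png",cv2.cvtColor(c["frame"],cv2.COLOR_RGB2BGR))
P=cloud(c); z=P[...,2]; z[228:]=np.nan
for a,b in((.004,.014),(.03,.05)):
  m=((z>a)&(z<b)&(np.hypot(P[...,0]-.465,P[...,1]+.223)<.06)).astype(np.uint8); k,l,st,_=cv2.connectedComponentsWithStats(m)
  i=1+st[1:,4].argmax(); q=P[l==i]; print(st[i],np.nanmedian(q[:,2]),cv2.minAreaRect((q[:,:2]*1000).astype(np.float32)))
  cn=max(cv2.findContours((l==i).astype(np.uint8),0,1)[0],key=cv2.contourArea); h=np.nanmedian(q[:,2])
  print(cv2.minAreaRect((np.array([ray(c,p[0],h)[:2] for p in cn])*1000).astype(np.float32)))
E
```

```text
7.1167 [ 0.46250369 -0.22437008  0.24427598] [ 1.79877516e+02 -2.03539021e-03 -1.01882289e+02] 0.04393233224017865 [-0.00044167  0.00804    -0.17657442]
[ 237  140   40   59 1824] 0.008038430372912075 ((465.287109375, -222.4346160888672), (75.96681213378906, 50.027862548828125), 76.41877746582031)
((465.2306213378906, -222.7630615234375), (76.10759735107422, 49.79157257080078), 76.36893463134766)
[251 158  11  35 336] 0.04155005423295691 ((465.1576232910156, -222.24148559570312), (40.34800338745117, 11.919672012329102), 77.7327651977539)
((464.9002380371094, -223.39369201660156), (41.6164665222168, 11.872576713562012), 77.72795867919922)
```

View pics/w3.png

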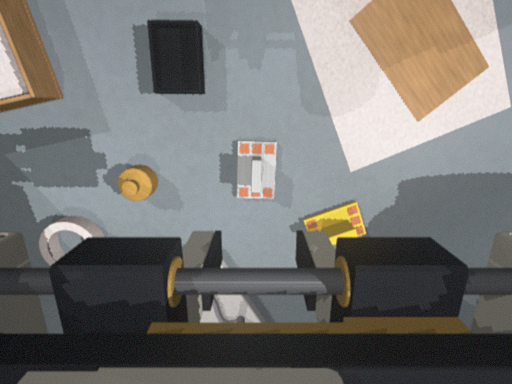

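The slide is at wrist px (257,170), silver with copper scales and the jaws centred over its bar; the yellow decoy is at (335,220). I'll descend and grip.

Call:
apply_moves --pt "0.5 -0.0023 -0.0023 0 0 0 0.013" --pt "0.5 0 0 0.03 0 0 0" --pt "0.5 0 0 0.03 0 0 0" --pt "0.5 0 0 0.03 0 0 0" --pt "0.5 0 0 0.03 0 0 0" --pt "0.5 0 0 0.03 0 0 0" --pt "0.5 0 0 0.03 0 0 0" --pt "0.5 0 0 0.017 0 0 0" --pt "0.5 0 0 0.01 0 0 0" --pt "0.5 0 0 0 0 0 0" --pt "0.5 0 0 0 0 0 0" --pt "0 0 0 0 0 0 0" --pt "0 0 0 0 0 0 0" --pt "0 0 0 0 0 0 0" --pt "0 0 0 0 0 0 0" --pt "0 0 0 0 0 0 0" --pt "0 0 0 0 0 0 0" --newtons 15

```text
time_s: 8.58
tcp_pos: [0.4664, -0.2214, 0.0391]
eef_rot: [-180.0, 0.0, -102.9]
contact_force: [-0.1, 1.8, 3.7]
gripper_width: 0.0118
gripper_force: 15.0
```

Call:
apply_moves --pt "0 0 0 -0.01 0 0 0" --pt "0 0 0 -0.03 0 0 0" --pt "0 0 0 -0.03 0 0 0" --pt "0 0 0 -0.03 0 0 0" --pt "0 0 0 0 0 0 -0.0694" --pt "0 0 0 0 0 0 -0.0694" --pt "0 0 0 0 0 0 -0.0694" --pt "0 0 0 0 0 0 -0.0694" --pt "0 0 0 0 0 0 -0.0694" --pt "0 -0.0214 -0.025 0 0 0 0" --pt "0 -0.0214 -0.025 0 0 0 0" --pt "0 -0.0214 -0.025 0 0 0 0" --pt "0 -0.0214 -0.025 0 0 0 0" --pt "0 -0.0214 -0.025 0 0 0 0" --pt "0 -0.0214 -0.025 0 0 0 0" --pt "0 -0.0214 -0.025 0 0 0 0" --pt "0 -0.0214 -0.025 0 0 0 0" --pt "0 0 0 0 0 0 0" --pt "0 0 0 0 0 0 0"

```text
time_s: 10.17
tcp_pos: [0.6026, 0.0057, 0.1387]
eef_rot: [180.0, 0.0, -71.5]
contact_force: [-0.8, -0.2, -1.1]
gripper_width: 0.012
gripper_force: 15.0
```

```bash
python3 - <<'E'
from plant import get_state,capture
from h import *
s=get_state(); print(s["time_s"],s["tcp_pos"],s["eef_rot"],s["gripper_width"],s["contact_force"])
c=capture("wrist"); np.savez("pics/w4.npz",**c)
cv2.imwrite("pics/w4.png",cv2.cvtColor(c["frame"],cv2.COLOR_RGB2BGR))
E
```

```text
10.1667 [0.60258885 0.00566803 0.13867672] [ 1.79977684e+02  2.69749468e-03 -7.15114284e+01] 0.012037864126167664 [-0.8073794  -0.20787002 -1.11320751]
```

View pics/w4.png

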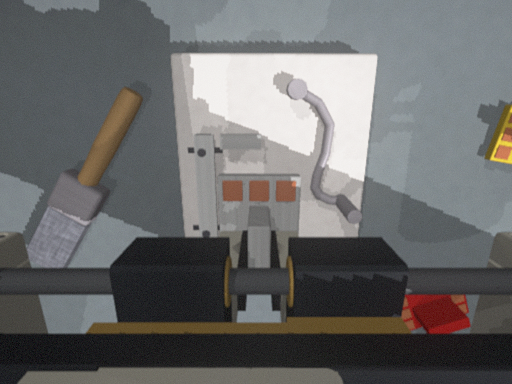

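The slide is held level above the stage, front edge at wrist row 174 and columns 217–300. The arm is back with its post at (347,208), the end stop is at (240,142) and the rail at (206,185). I'll check squareness before lowering.

```bash
python3 - <<'E'
from h import *
c=dict(np.load("pics/w4.npz")); P=cloud(c); z=P[...,2]; z[232:]=np.nan
def ang(m,n):
    q=(P[m][:,:2]*1000).astype(np.float32); r=cv2.minAreaRect(q); print(n,len(q),r,np.median(P[m][:,2])); return r
w=np.zeros(z.shape,bool); w[165:232,205:310]=1
m=w&(z>.095)&(z<.12)
# front edge: topmost row per column
E=[];
for u in range(222,296):
    v=np.nonzero(m[:,u])[0]
    if len(v): E.append(P[v[0],u])
E=np.array(E); l=cv2.fitLine((E[:,:2]*1000).astype(np.float32),cv2.DIST_HUBER,0,.01,.01).ravel(); print("slide front edge",l,np.degrees(np.arctan2(l[1],l[0])),E[:,2].mean())
# left long edge of slide
L=[];
for v in range(180,230):
    u=np.nonzero(m[v])[0]
    if len(u): L.append(P[v,u[0]])
L=np.array(L); l=cv2.fitLine((L[:,:2]*1000).astype(np.float32),cv2.DIST_HUBER,0,.01,.01).ravel(); print("slide rail-side edge",l,np.degrees(np.arctan2(l[1],l[0])))
w=np.zeros(z.shape,bool); w[125:165,219:275]=1
ang(w&(z>.032)&(z<.038),"stop")
w=np.zeros(z.shape,bool); w[130:232,185:216]=1
ang(w&(z>.036)&(z<.041),"rail")
# stage top edges
m=(z>.02)&(z<.028); S=[P[np.nonzero(m[:,u])[0][0],u] for u in range(200,360)]
S=np.array(S); l=cv2.fitLine((S[:,:2]*1000).astype(np.float32),cv2.DIST_HUBER,0,.01,.01).ravel(); print("stage -y edge",l,np.degrees(np.arctan2(l[1],l[0])))
E
```

```text
slide front edge [ 9.4938576e-01  3.1411245e-01  6.1479791e+02 -3.1207094e+01] 18.307241 0.1007837223613183
slide rail-side edge [ 3.1233776e-01 -9.4997114e-01  6.3211768e+02 -5.8909383e+00] -71.79983
stop 615 ((632.9889526367188, -37.42455291748047), (33.06571960449219, 11.601585388183594), 18.51361083984375) 0.03474392929029407
rail 1841 ((649.2213134765625, 6.413871765136719), (16.47231101989746, 84.58937072753906), 18.66389274597168) 0.03879918458344364
stage -y edge [ 9.4796532e-01  3.1837362e-01  6.2419250e+02 -1.1165839e+02] 18.564594
```

Call:
apply_moves --pt "0 0 0 0.02 0 0 -0.003" --pt "0 0 0 0.02 0 0 0" --pt "0 0 0 0.015 0 0 0" --pt "0 0 0 0.01 0 0 0" --pt "0 0 0 0.005 0 0 0" --pt "0 0 0 0 0 0 0" --pt "0 0 0 0 0 0 0"

```text
time_s: 10.8
tcp_pos: [0.6024, 0.0038, 0.0692]
eef_rot: [-180.0, -0.0, -71.4]
contact_force: [0.3, 0.1, 0.3]
gripper_width: 0.012
gripper_force: 15.0
```

Call:
apply_moves --pt "0 0 0 0.002 0 0 0" --pt "0 0 0 0 0 0 0" --pt "0 0 0 0 0 0 0"

```text
time_s: 11.05
tcp_pos: [0.6024, 0.0042, 0.0672]
eef_rot: [-179.9, -0.0, -71.4]
contact_force: [-0.2, -0.7, -0.6]
gripper_width: 0.0116
gripper_force: 15.0
```

Call:
apply_moves --pt "0 0 0 0.001 0 0 0" --pt "0 0 0 0 0 0 0" --pt "0 0 0 0 0 0 0"

```text
time_s: 11.3
tcp_pos: [0.6022, 0.0042, 0.0656]
eef_rot: [-180.0, -0.0, -71.4]
contact_force: [0.1, -0.5, -1.8]
gripper_width: 0.012
gripper_force: 15.0
```

Call:
apply_moves --pt "0 0 0 0.001 0 0 0" --pt "0 0 0 0 0 0 0" --pt "0 0 0 0 0 0 0"

```text
time_s: 11.55
tcp_pos: [0.6021, 0.0042, 0.0645]
eef_rot: [180.0, -0.0, -71.4]
contact_force: [1.5, 0.4, -1.2]
gripper_width: 0.012
gripper_force: 15.0
```

Call:
apply_moves --pt "0 0 0 0.001 0 0 0" --pt "0 0 0 0 0 0 0" --pt "0 0 0 0 0 0 0"

```text
time_s: 11.8
tcp_pos: [0.6023, 0.0042, 0.064]
eef_rot: [-180.0, -0.0, -71.4]
contact_force: [-1.5, 0.9, 5.8]
gripper_width: 0.0122
gripper_force: 15.0
```

Call:
apply_moves --pt "0 0 0 0.001 0 0 0" --pt "0 0 0 0 0 0 0" --pt "0 0 0 0 0 0 0"

```text
time_s: 12.05
tcp_pos: [0.6023, 0.0041, 0.0639]
eef_rot: [-180.0, -0.0, -71.3]
contact_force: [-4.5, 0.3, 13.2]
gripper_width: 0.012
gripper_force: 15.0
```

Call:
apply_moves --pt "0 0 0 -0.0014 0 0 0" --pt "0 0.001 0 0 0 0 0" --pt "0 0.001 0 0 0 0 0" --pt "0 0.001 0 0 0 0 0" --pt "0 0.001 0 0 0 0 0" --pt "0 0 0 0 0 0 0" --pt "0 0 0 0 0 0 0"

```text
time_s: 12.63
tcp_pos: [0.6037, 0.0003, 0.064]
eef_rot: [-180.0, -0.0, -71.4]
contact_force: [0.7, 0.7, 1.7]
gripper_width: 0.0121
gripper_force: 15.0
```

Call:
apply_moves --pt "0 0.001 0 0 0 0 0" --pt "0 0 0 0 0 0 0" --pt "0 0 0 0 0 0 0"

```text
time_s: 12.88
tcp_pos: [0.6037, 0.0002, 0.064]
eef_rot: [-180.0, 0.0, -71.4]
contact_force: [-1.2, 6.0, 3.1]
gripper_width: 0.012
gripper_force: 15.0
```

Call:
apply_moves --pt "0 0.0007 0 0 0 0 0" --pt "0 0 0 0 0 0 0" --pt "0 0 0 0 0 0 0"

```text
time_s: 13.13
tcp_pos: [0.6038, 0.0001, 0.0641]
eef_rot: [-180.0, 0.1, -71.4]
contact_force: [-3.8, 8.8, 5.1]
gripper_width: 0.0118
gripper_force: 15.0
```

Call:
apply_moves --pt "0 -0.0009 0 0 0 0 0" --pt "0 0 -0.002 0 0 0 0" --pt "0 0 -0.002 0 0 0 0" --pt "0 0 -0.002 0 0 0 0" --pt "0 0 -0.002 0 0 0 0" --pt "0 0 -0.002 0 0 0 0" --pt "0 0 -0.001 0 0 0 0" --pt "0 0 0 0 0 0 0" --pt "0 0 0 0 0 0 0"

```text
time_s: 13.88
tcp_pos: [0.612, 0.003, 0.064]
eef_rot: [179.8, 0.1, -71.4]
contact_force: [-9.0, 5.1, 11.1]
gripper_width: 0.0118
gripper_force: 15.0
```

Call:
apply_moves --pt "0 0 -0.001 0 0 0 0" --pt "0 0 -0.001 0 0 0 0" --pt "0 0 0 0 0 0 0" --pt "0 0 0 0 0 0 0"

```text
time_s: 14.22
tcp_pos: [0.6139, 0.0037, 0.064]
eef_rot: [179.8, 0.1, -71.4]
contact_force: [-8.8, 3.2, 10.2]
gripper_width: 0.0118
gripper_force: 15.0
```

Call:
apply_moves --pt "0 0 -0.001 0 0 0 0" --pt "0 0 0 0 0 0 0" --pt "0 0 0 0 0 0 0"

```text
time_s: 14.47
tcp_pos: [0.6148, 0.004, 0.064]
eef_rot: [179.8, 0.1, -71.4]
contact_force: [-9.6, 4.1, 11.2]
gripper_width: 0.0121
gripper_force: 15.0
```

Call:
apply_moves --pt "0 0 0 -0.0011 0 0 0" --pt "0 0 -0.001 0 0 0 0" --pt "0 0 0 0 0 0 0" --pt "0 0 0 0 0 0 0"

```text
time_s: 14.8
tcp_pos: [0.6167, 0.0045, 0.0642]
eef_rot: [179.9, 0.1, -71.4]
contact_force: [-3.8, 3.3, 0.2]
gripper_width: 0.0115
gripper_force: 15.0
```

Call:
apply_moves --pt "0 0 -0.001 0 0 0 0" --pt "0 0 -0.001 0 0 0 0" --pt "0 0 0 0 0 0 0" --pt "0 0 0 0 0 0 0"

```text
time_s: 15.13
tcp_pos: [0.6183, 0.0051, 0.0642]
eef_rot: [179.8, 0.1, -71.4]
contact_force: [-4.7, 4.7, 1.5]
gripper_width: 0.012
gripper_force: 15.0
```

Call:
apply_moves --pt "0 0 -0.001 0 0 0 0" --pt "0 0 0 0 0 0 0" --pt "0 0 0 0 0 0 0"

```text
time_s: 15.38
tcp_pos: [0.6192, 0.0054, 0.0642]
eef_rot: [179.8, 0.1, -71.4]
contact_force: [-4.2, 4.8, 1.5]
gripper_width: 0.012
gripper_force: 15.0
```

Call:
apply_moves --pt "0 0 -0.001 0 0 0 0" --pt "0 0 0 0 0 0 0" --pt "0 0 0 0 0 0 0"

```text
time_s: 15.63
tcp_pos: [0.6194, 0.0054, 0.0641]
eef_rot: [179.7, 0.1, -71.4]
contact_force: [-7.2, 3.1, 4.3]
gripper_width: 0.0118
gripper_force: 15.0
```

Call:
apply_moves --pt "0 0 -0.001 0 0 0 0" --pt "0 0 0 0 0 0 0" --pt "0 0 0 0 0 0 0"

```text
time_s: 15.88
tcp_pos: [0.6195, 0.0055, 0.0641]
eef_rot: [179.6, 0.1, -71.4]
contact_force: [-11.2, 2.7, 6.4]
gripper_width: 0.0123
gripper_force: 15.0
```

Call:
apply_moves --pt "0 0 0 0 0 0 0" --pt "0 -0.0007 0.0008 -0.0004 0 0 0" --pt "0 0 0 0 0 0 0" --pt "0 0 0 0 0 0 0"

```text
time_s: 16.22
tcp_pos: [0.6194, 0.0056, 0.0644]
eef_rot: [179.7, 0.0, -71.4]
contact_force: [-6.5, 0.6, 1.4]
gripper_width: 0.0119
gripper_force: 15.0
```

Call:
apply_moves --pt "0.25 0 0 0 0 0 0" --pt "0.25 0 0 0 0 0 0" --pt "0.25 0 0 0 0 0 0" --pt "0.25 0 0 0 0 0 0" --pt "0.25 0 0 -0.005 0 0 0" --pt "0.25 0 0 -0.015 0 0 0" --pt "0.25 0 0 -0.03 0 0 0" --pt "0.25 0 0 -0.04 0 0 0" --pt "0.25 0 0 -0.04 0 0 0" --pt "0.25 0 0 -0.04 0 0 0" --pt "0.25 0 0 -0.01 0 0 0" --pt "0.25 0 0 0 0 0 0" --pt "0 0 0 0 0 0 0"

```text
time_s: 17.3
tcp_pos: [0.622, 0.0066, 0.2469]
eef_rot: [-179.8, 0.0, -71.4]
contact_force: [-0.2, 0.8, -0.4]
gripper_width: 0.0193
gripper_force: 0.0
```

```bash
cat > chk.py <<'E'
from plant import get_state,capture
from h import *
import sys
s=get_state(); print(s["time_s"],s["tcp_pos"],s["eef_rot"],s["gripper_width"],s["contact_force"])
c=capture("wrist"); np.savez(f"pics/{sys.argv[1]}.npz",**c)
f=cv2.cvtColor(c["frame"],cv2.COLOR_RGB2BGR); cv2.imwrite(f"pics/{sys.argv[1]}.png",cv2.resize(f[40:240,150:400],None,fx=3,fy=3,interpolation=cv2.INTER_CUBIC))
P=cloud(c); z=P[...,2]; z[230:]=np.nan
a=np.radians(18.4); R=np.array([[np.cos(a),np.sin(a)],[-np.sin(a),np.cos(a)]])
H=((P[...,:2]-[.6048,-.0006])@R.T)*1000
for n,z0,z1,b in(("plate",.0315,.036,(-25,37,-37.5,45)),("bar",.06,.072,(0,35,-35,35)),("post",.06,.075,(-90,-10,-10,35)),("stop",.033,.037,(0,34,-55,-38.5)),("rail",.0365,.041,(30,60,-55,55))):
    m=(z>z0)&(z<z1)&(H[...,0]>b[0])&(H[...,0]<b[1])&(H[...,1]>b[2])&(H[...,1]<b[3])
    q=H[m].astype(np.float32)
    if len(q)>5: print(n,len(q),cv2.minAreaRect(q),"min",q.min(0),"max",q.max(0),np.median(z[m]))
E
python3 chk.py w5
```

```text
17.3 [0.62201753 0.00658925 0.24690465] [-1.79832391e+02  7.26542918e-03 -7.13661325e+01] 0.019323547302684388 [-0.17499751  0.78999678 -0.35205842]
plate 1766 ((13.221824645996094, 0.2982826232910156), (75.5296859741211, 45.53823471069336), 89.95452117919922) min [ -9.518707 -37.476585] max [36.020676 38.069187] 0.03308143308461617
bar 377 ((15.04763412475586, 0.151702880859375), (11.32380199432373, 39.787776947021484), 0.17696771025657654) min [  9.363999 -19.731382] max [20.763533 20.045326] 0.06672035408791765
post 112 ((-72.99468231201172, 8.049766540527344), (11.52134895324707, 11.163429260253906), 3.5226495265960693) min [-78.81105     2.5070128] max [-67.11114    13.5288925] 0.0689934454649487
stop 265 ((16.377941131591797, -44.0417366027832), (30.831151962280273, 10.702332496643066), 0.5480639934539795) min [  0.9222239 -49.381523 ] max [ 31.742874 -38.656685] 0.03476784373349889
rail 1076 ((44.31895065307617, 0.0241851806640625), (16.120386123657227, 99.24832153320312), 0.09262896329164505) min [ 36.318172 -49.60967 ] max [52.45894 49.64504] 0.038811341811814504
```

View pics/w5.png

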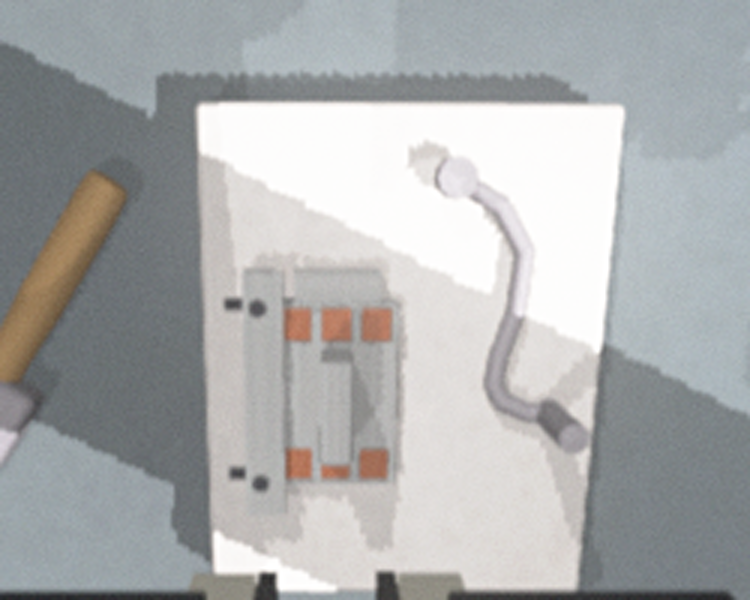

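The slide is seated under the lip: rail at crop (265,390), end stop at (340,285), slide at (340,390). It is square and flat, with the arm still back and its post at (570,435). I now bring the closed jaws behind the post to push it forward.

Call:
apply_moves --pt "0 -0.003 0.0317 0 0 0 0" --pt "0 -0.003 0.0317 0 0 0 0" --pt "0 -0.003 0.0317 0 0 0 0" --pt "0 -0.002 0.0317 0 0 0 0" --pt "0 0 0 0 0 0 0" --pt "0 0 0 0.03 0 0 0" --pt "0 0 0 0.04 0 0 0" --pt "0 0 0 0.04 0 0 0" --pt "0 0 0 0.04 0 0 0" --pt "0 0 0 0.02 0 0 0" --pt "0 0 0 0.01 0 0 0" --pt "0 0 0 0 0 0 0" --pt "0 0 0 0 0 0 0" --newtons 20

```text
time_s: 18.43
tcp_pos: [0.4971, -0.024, 0.0644]
eef_rot: [179.8, -0.0, -71.4]
contact_force: [1.4, -0.6, 0.7]
gripper_width: 0.0004
gripper_force: 0.0
```

Call:
apply_moves --pt "0 0 -0.0025 0 0 0 0" --pt "0 0 -0.0025 0 0 0 0" --pt "0 0 -0.0025 0 0 0 0" --pt "0 0 -0.0025 0 0 0 0" --pt "0 0 -0.0025 0 0 0 0" --pt "0 0 -0.0025 0 0 0 0" --pt "0 0 -0.0025 0 0 0 0"

```text
time_s: 19.02
tcp_pos: [0.5126, -0.0185, 0.0652]
eef_rot: [179.8, 0.0, -71.4]
contact_force: [-8.1, 1.8, 4.3]
gripper_width: 0.0005
gripper_force: 3.9
```

Call:
apply_moves --pt "0 0 -0.0025 0 0 0 0" --pt "0 0 -0.0025 0 0 0 0" --pt "0 0 -0.0025 0 0 0 0" --pt "0 0 -0.0025 0 0 0 0" --pt "0 0 -0.0025 0 0 0 0" --pt "0 0 -0.0025 0 0 0 0" --pt "0 0 -0.002 0 0 0 0"

```text
time_s: 19.6
tcp_pos: [0.5304, -0.0126, 0.0653]
eef_rot: [180.0, 0.0, -71.4]
contact_force: [-2.4, 0.4, -0.7]
gripper_width: 0.0006
gripper_force: 0.9
```

Call:
apply_moves --pt "0 0 -0.002 0 0 0 0" --pt "0 0 -0.002 0 0 0 0" --pt "0 0 -0.001 0 0 0 0" --pt "0 0 0 0 0 0 0" --pt "0 0 0 0 0 0 0" --pt "0 0 0 0 0 0 0" --pt "0 0 0 0 0 0 0"

```text
time_s: 20.18
tcp_pos: [0.5355, -0.0111, 0.0655]
eef_rot: [-180.0, -0.0, -71.4]
contact_force: [0.2, 0.1, -0.4]
gripper_width: 0.0008
gripper_force: 0.0
```

Force has dropped to zero, so the arm has sprung away from the jaws. I retract, lift and check.

Call:
apply_moves --pt "0 0 0.01 0 0 0 0" --pt "0 0 0.01 0 0 0 0" --pt "0 0 0 -0.03 0 0 0" --pt "0 0 0 -0.04 0 0 0" --pt "0 0 0 -0.04 0 0 0" --pt "0 0 0 -0.04 0 0 0" --pt "0 0 0 -0.03 0 0 0" --pt "0 0 -0.04 0 0 0 0" --pt "0 0 -0.04 0 0 0 0" --pt "0 0 -0.03 0 0 0 0" --pt "0 0 0 0 0 0 0" --pt "0 0 0 0 0 0 0"

```text
time_s: 21.18
tcp_pos: [0.6205, 0.0179, 0.244]
eef_rot: [179.9, 0.0, -71.4]
contact_force: [-1.2, -0.7, -0.3]
gripper_width: 0.0007
gripper_force: 0.0
```

```bash
python3 chk.py w6
```

```text
21.1833 [0.62048005 0.01786938 0.24402841] [ 1.79869379e+02  2.03812315e-02 -7.13650354e+01] 0.0006528994053859313 [-1.22012959 -0.71775054 -0.28434808]
plate 2090 ((6.005327224731445, 0.3629150390625), (61.06540298461914, 74.91568756103516), 0.16728034615516663) min [-24.568562 -37.105186] max [36.518055 37.826065] 0.033097438354701275
bar 391 ((15.171897888183594, -0.13221168518066406), (11.205307960510254, 39.282840728759766), 0.24134871363639832) min [  9.495378 -19.763477] max [20.852552 19.49961 ] 0.06662388916174461
post 106 ((-29.442028045654297, 17.61762237548828), (10.77293872833252, 10.75371265411377), 1.7008098363876343) min [-34.926266  12.223796] max [-24.03763   22.998611] 0.06923779825618351
stop 275 ((15.746479034423828, -44.51093292236328), (31.36577033996582, 10.339716911315918), 0.3017578125) min [  0.0656325 -49.658066 ] max [ 31.401918 -39.258545] 0.03481594446831904
rail 1129 ((44.38728713989258, 0.2680168151855469), (16.07533836364746, 99.80719757080078), 0.06949057430028915) min [ 36.322357 -49.638756] max [52.446827 50.17369 ] 0.038758842578369423
```

View pics/w6.png

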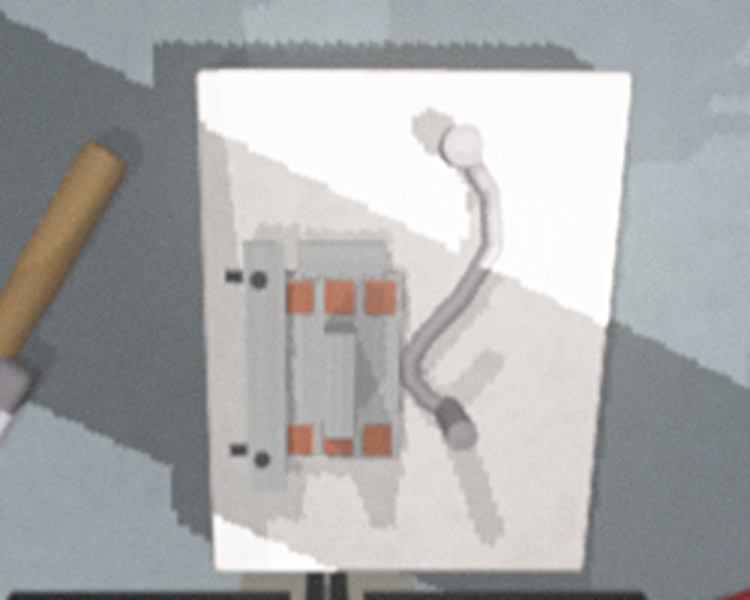

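The arm presses the slide at crop (405,370) with its post at (460,430), an arm angle of about 0.11 rad. The slide is square against both the rail and the end stop. Handing in.

```bash
python3 -c "
from plant import close_job
print(close_job())"
```

```text
the job is handed in; nothing more can be done
None
```

The job is handed in: at the last camera check the slide lay flat and square against the end stop and under the lip of the fixed edge, clamped by the spring arm at about 0.11 rad, and no bystander was touched; no verdict came back.

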